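# Put three bakes back on the display stands that match their tins

### The job

On the deli counter the three bakes stand on the wrong walnut stands: put the round quiche on the round stand, the square bake on the square stand and the loaf on the oblong stand, lying lengthwise along it, each upright and centred. Use the empty wire rack as the free spot, setting one bake down near its middle on the way, and leave the rack empty at the end. Do not disturb the pepper mill, the jar or the ticket holder.

Things in the scene. Friction and masses are not known exactly. Their poses are not given: they have to be found in the camera images.
- quiche: quiche in a round, straight-sided steel tin: 62 mm diameter (the slight ribs add 1.3 mm to the diameter), tin 30 mm high, crust to 35 mm. About 0.2 kg. Grip the tin's sides. Origin: centre of the underside, z up. Starts on the oblong stand.
- square_bake: bake with nine knobs in a square, straight-sided steel tin: 60 x 60 mm, tin 30 mm high, knobs to 41 mm. About 0.2 kg. Origin: centre of the underside, z up, x and y square to its sides. Starts on the round stand.
- loaf: small bread loaf in an oblong steel tin: 110 mm along its x axis, 58 mm along its y axis, tin 38 mm high, loaf domed to 56 mm. About 0.3 kg. Grip the tin's long sides. Origin: centre of the underside, z up. Starts on the square stand.
- round_stand: round walnut pedestal, 130 mm diameter, flat top 40 mm above the counter; fixed. Origin: centre of its underside, on the counter.
- square_stand: square walnut board, 124 x 124 mm, flat top 20 mm above the counter; fixed. Origin: centre of its underside, on the counter; x and y square to its sides.
- oblong_stand: oblong walnut board, 180 mm along its x axis, 104 mm along its y axis, flat top 25 mm above the counter; fixed. Origin: its centre at counter level.
- rack: empty steel wire rack, the free spot: 150 mm along its x axis, 104 mm along its y axis, flat top of wires 20 mm above the counter; fixed. Origin: its centre at counter level.
- mill: wooden pepper mill, 52 mm diameter, 150 mm tall, loose, standing among the stands; a bystander. Origin: centre of its underside.
- jar: glass jar with a brass lid, 60 mm diameter, 85 mm tall, loose, on the counter; a bystander. Origin: centre of its underside.
- ticket: blank paper ticket 40 x 30 mm on a brass foot 36 mm in diameter, 65 mm tall, loose, on the counter; a bystander. Origin: centre of its underside.
Things that resemble listed ones, but are neither listed nor needed, are in the scene too. Leave any turquoise look-alike of the quiche alone.

How it is judged:
By the outcome, as a careful person would: the job done as asked, in the order asked, and still so for the second after the job is handed in, with the robot touching nothing.
It also fails if it takes over 128 s, if anything falls off the work surface, if the arm or the gripper's body presses on something with over 40 N, if the wrist force passes 120 N, or if a joint passes its speed limit or range.

### The arm

A 6-joint arm with a two-finger parallel gripper is mounted at the origin on the work surface. World frame = base frame: x ahead of the robot, y to its left, z up, the work surface at z = 0. Lengths are in m, angles in degrees, forces in N, time in s.
With the tool pointing down it reaches from about 0.4 to 0.825 m from the base axis. Payload 7 kg.
Tool frame: the origin (TCP) lies at the very end of the fingers, on their centre line; the grasp point (between the pads) lies hold_point_z behind it (hold_point_z is the distance from the TCP to the grasp point, in m); z points along the fingers, y is the line along which they close (so a half turn about z gives the same grasp; the last joint's range is limited). The gripper opens to 88 mm and grips with 3 to 60 N. Pads are 19 mm wide; open, the fingers measure 130 mm over their backs; the gripper's body (78 mm by 193 mm) begins 47 mm behind the grasp point.
Start: joints at [87.382, 20.546, 0.682, 0, -70.136, -16.507], TCP at [0.221, 0.638, 0.227] pointing down, gripper open.
Joint ranges: [-176.03, 176.03], [-82.01, 121.73], [-58.28, 71.71], [-173.87, 95.51], [-174.79, -0.11], [-173.66, 173.66]. Speed limits (degrees/s): [136.94, 136.94, 172.46, 180, 180, 180].

### API

Orientations are given as [roll, pitch, yaw] about the fixed x, y, z axes, in that order (R = Rz(yaw) Ry(pitch) Rx(roll)).
In Python, from plant import get_obs, snapshot, close_job, hold_point_z gives the robot as it stands.
- The arm moves only by the tool play_rows, never from a script. Its argument "commands" is a list that holds one entry, the list of rows, each a list of 7 numbers: the shift along the tool's x, y, z in cm, then the turn, a rotation vector about the tool's x, y, z in degrees, then the opening, from 0 (shut) to 1 (fully open). In form: [[[x, y, z, ax, ay, az, fingers], ...]]. A call has 1 to 20 rows; each row is the pose to reach, as a shift and turn from the pose commanded when the call began, along the tool's axes at that moment; what a row does not reach only later rows make up. A row lasts 1/12 s, in which the tool goes at most 41.7 mm and 7.16 degrees, less where a joint would pass 70% of its speed; a pose out of reach is approached as far as the arm can. A call with a gripper value outside its range is refused whole. The fingers move at their own pace and stop on an object; the grip force is fixed at half the most. Time passes only in rows, so rows that repeat a pose let the fingers close. It gives the time, the measured TCP pose, the force, the opening and the grip force at its end, in the units of the state.
- get_obs(): the state, without advancing time (a new reading comes with each control period).
- snapshot(name): name is "side" or "top" or "wrist"; returns a dict with "frame" (400x640x3 uint8, red, green, blue), "camera_matrix" (3x3 intrinsics, pixels), "dist" ([k1, k2, p1, p2, k3] as OpenCV has them; the pictures are not rectified), "origin" and "attitude" of the camera in the world. Camera axes: x right, y down, z forward; pixel columns grow to the right and rows downward; lengths in m; the calibration is good to about 2 mm. A picture is of the moment at which its call begins. There is no depth.
- close_job(): hands the job in; it is judged then, once.
The state is a dict: "clock": time; "joint_pos": joint angles; "qvel": joint speeds; "tau": joint torques, N m; "tool_pos": TCP position; "orientation": TCP orientation; "force": force on the tool from outside, world axes, zero at the start; "moment": the same for the moment, N m; "opening": finger opening in m; "gripper_force": force on a finger pad.
Only numpy, scipy, OpenCV 4.12 (cv2) and the standard library are available. Lean on these libraries where they do the work, as an engineer would, in place of code of your own. Each camera call takes 0.05 s, during which the arm holds its last target. There are 200 camera calls.

## Working session

There is one attempt and no reset: what is moved stays moved. The work goes in short steps, Python scripts to look and compute and a tool call to move; the robot and the scene stay as the last step left them, time stands still between calls to the robot, and variables do not carry over. Pictures are saved under pics/ and viewed, at most 14 in all, crops included, and the job is handed in when it is done.

Besides the shell and the picture viewer there is one more tool, called after "Call:" by a JSON object that holds its "name" and its "arguments". play_rows: Moves the arm, as the interface text tells. Its arguments: {"type":"object","properties":{"commands":{"type":"array","items":{"type":"array","items":{"type":"array","items":{"type":"number"}}}}},"required":["commands"]}

```bash
ls; mkdir -p pics
python3 - <<'E'
from plant import *
import cv2,numpy as np
print(hold_point_z); o=get_obs(); print(o)
np.set_printoptions(suppress=True,precision=4)
for n in ("top","side"):
    s=snapshot(n); cv2.imwrite(f"pics/{n}0.png",s["frame"][...,::-1])
    print(n,s["camera_matrix"],s["dist"],s["origin"],s["attitude"])
E
```

```text
pics
0.0188
{'clock': 0.0, 'joint_pos': array([ 8.73806414e+01,  2.05914352e+01,  6.36446370e-01, -2.04513323e-02,
       -7.01350784e+01, -1.65093397e+01]), 'qvel': array([-0.04343645,  0.05563847, -0.01277523, -0.0215364 , -0.04003607,
       -0.02813599]), 'tau': array([ 6.23291089e-05, -5.82719707e+01,  2.93037558e+01,  6.99671522e+00,
        6.81251142e-03, -1.67617941e-04]), 'tool_pos': array([0.2210288 , 0.63729678, 0.22564194]), 'orientation': array([ 1.79908182e+02, -7.16390839e-03, -1.91356571e+01]), 'force': array([-0.28611506,  0.03188739, -0.6645187 ]), 'moment': array([-0.02976312, -0.03561546,  0.03293079]), 'gripper_force': 0.0, 'opening': 0.08775561987780181}
top [[385.6305   0.     317.8285]
 [  0.     385.6305 196.5753]
 [  0.       0.       1.    ]] [-0.03  0.    0.    0.    0.  ] [0.4772 0.0659 0.924 ] [-171.571    -1.5053  -89.963 ]
side [[401.8498   0.     316.1038]
 [  0.     401.8498 201.1017]
 [  0.       0.       1.    ]] [0.0259 0.     0.     0.     0.    ] [ 0.5402 -0.741   0.6056] [-125.0255    0.3664   -4.7431]
```

View pics/top0.png

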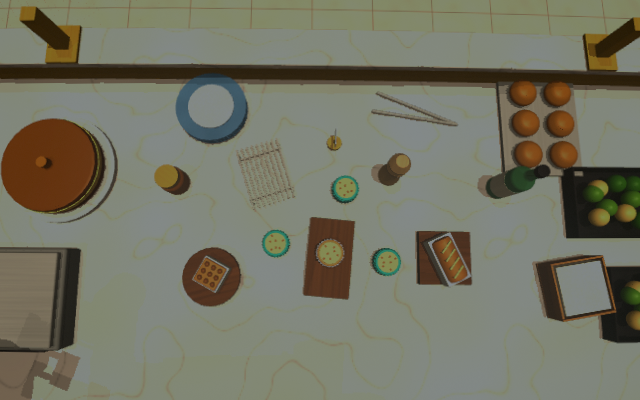

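View pics/side0.png

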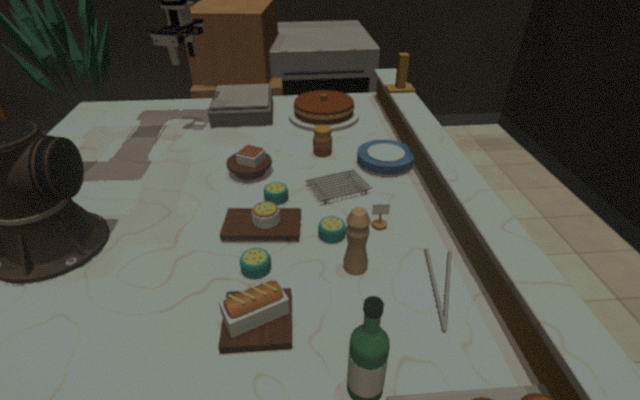

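The top view shows the quiche (steel tin) at (330,253) on the oblong stand, the square bake at (210,273) on the round stand and the loaf at (448,258) on the square stand. The rack is at (265,174), the mill at (395,168), the jar at (173,180) and the ticket at (335,142).

There are four quiche-like things: (330,253), (345,189), (276,243) and (387,262). Only (330,253) has a steel tin and stands on the oblong stand; the other three are turquoise. I'll confirm this in an enlarged crop while measuring.

```bash
cat > h.py <<'E'
import cv2,numpy as np
from scipy.spatial.transform import Rotation as Rn
np.set_printoptions(suppress=True,precision=4)
def rays(s,px):
    u=cv2.undistortPoints(np.float64(px).reshape(-1,1,2),np.array(s["camera_matrix"]),np.array(s["dist"])).reshape(-1,2)
    return np.c_[u,np.ones(len(u))]@Rn.from_euler('xyz',s["attitude"],degrees=True).as_matrix().T
def plane(s,px,z):
    d=rays(s,px); o=np.array(s["origin"]); return (o+d*((z-o[2])/d[:,2])[:,None])
def tri(s1,p1,s2,p2):
    d1,d2=rays(s1,[p1])[0],rays(s2,[p2])[0]; o1,o2=np.array(s1["origin"]),np.array(s2["origin"])
    t=np.linalg.lstsq(np.c_[d1,-d2],o2-o1,rcond=None)[0]; a,b=o1+d1*t[0],o2+d2*t[1]
    return (a+b)/2,np.linalg.norm(a-b)
def blobs(mask,lo,hi):
    c,_=cv2.findContours(mask.astype(np.uint8),cv2.RETR_EXTERNAL,cv2.CHAIN_APPROX_NONE)
    return [k for k in c if lo<cv2.contourArea(k)<hi]
E
python3 - <<'E'
from plant import *; from h import *
t=snapshot("top"); f=t["frame"]
cv2.imwrite("pics/crop1.png",cv2.resize(f[120:320,150:490,::-1],None,fx=2.3,fy=2.3,interpolation=cv2.INTER_CUBIC))
h=cv2.cvtColor(f,cv2.COLOR_RGB2HSV)
for p in [(320,285),(210,300),(425,240),(330,253),(345,189),(318,253)]: print(p,f[p[1],p[0]],h[p[1],p[0]])
m=(h[...,2]<125)&((h[...,0]<15)|(h[...,0]>170))&(h[...,1]>70)
m=cv2.morphologyEx(m.astype(np.uint8),cv2.MORPH_CLOSE,np.ones((3,3)))
for c in blobs(m,500,8000):
    r=cv2.minAreaRect(cv2.convexHull(c)); 
    if 100<r[0][0]<500 and 100<r[0][1]<320: print(r,[plane(t,[r[0]],z)[0] for z in(.02,.025,.04)])
for n,p,z in [("quiche",(330,253),.06),("sq",(210,273),.07),("loaf",(448,260),.05),("rack",(265,174),.02),("millbase",(388,180),0),("milltop",(400,162),.15),("jar",(167,175),.085),("ticket",(335,144),0),("t1",(345,189),.035),("t2",(276,243),.035),("t3",(387,262),.035)]: print(n,plane(t,[p],z)[0])
E
```

```text
(320, 285) [83 52 32] [ 12 157  83]
(210, 300) [81 51 33] [ 11 151  81]
(425, 240) [48 37 29] [ 13 101  48]
(330, 253) [131 137  83] [ 33 101 137]
(345, 189) [131 137  77] [ 33 112 137]
(318, 253) [127  95  44] [ 18 167 127]
((210.5, 276.5), (57.0, 57.0), 90.0) [array([0.4249, 0.2882, 0.02  ]), array([0.4252, 0.2869, 0.025 ]), array([0.4261, 0.2832, 0.04  ])]
((451.3138427734375, 258.34747314453125), (52.757816314697266, 37.450050354003906), 87.70938873291016) [array([ 0.4661, -0.2713,  0.02  ]), array([ 0.4661, -0.2694,  0.025 ]), array([ 0.4663, -0.2638,  0.04  ])]
((431.5, 257.0), (52.0, 27.0), 90.0) [array([ 0.4693, -0.2242,  0.02  ]), array([ 0.4694, -0.2226,  0.025 ]), array([ 0.4695, -0.2178,  0.04  ])]
((328.7950744628906, 257.7541198730469), (44.99626541137695, 78.1323471069336), 5.194429397583008) [array([0.4679, 0.0167, 0.02  ]), array([0.4679, 0.017 , 0.025 ]), array([0.4681, 0.0178, 0.04  ])]
quiche [0.4787 0.0161 0.06  ]
sq [0.4353 0.2772 0.07  ]
loaf [ 0.4628 -0.2523  0.05  ]
rack [0.6651 0.1683 0.02  ]
millbase [ 0.6561 -0.1305  0.    ]
milltop [ 0.6651 -0.1247  0.15  ]
jar [0.6482 0.3768 0.085 ]
ticket [ 0.7461 -0.0008  0.    ]
t1 [ 0.6272 -0.0211  0.035 ]
t2 [0.5013 0.1382 0.035 ]
t3 [ 0.4583 -0.1159  0.035 ]
```

View pics/crop1.png

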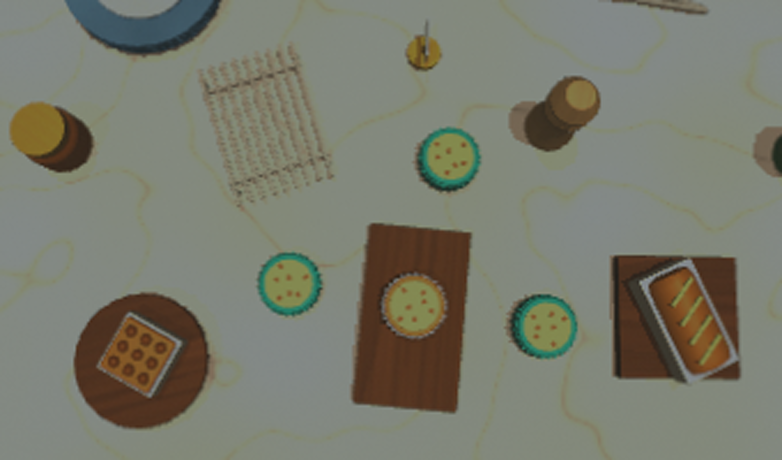

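The crop confirms it: the steel-tin quiche is at crop (413,305) and the three look-alikes have turquoise tins. First move: take the wrist camera up above the stands.

Call:
{"name": "play_rows", "arguments": {"commands": [[[42,51,-17,0,0,-19,1],[42,51,-17,0,0,-19,1],[42,51,-17,0,0,-19,1],[42,51,-17,0,0,-19,1],[42,51,-17,0,0,-19,1],[42,51,-17,0,0,-19,1],[42,51,-17,0,0,-19,1],[42,51,-17,0,0,-19,1],[42,51,-17,0,0,-19,1],[42,51,-17,0,0,-19,1],[42,51,-17,0,0,-19,1],[42,51,-17,0,0,-19,1],[42,51,-17,0,0,-19,1],[42,51,-17,0,0,-19,1],[42,51,-17,0,0,-19,1],[42,51,-17,0,0,-19,1],[42,51,-17,0,0,-19,1],[42,51,-17,0,0,-19,1],[42,51,-17,0,0,-19,1],[42,51,-17,0,0,-19,1]]]}}

```text
clock: 1.82
tool_pos: [0.4506, 0.0185, 0.3961]
orientation: [-180.0, 0.0, -0.2]
force: [-0.2, 0.6, -0.7]
opening: 0.0879
gripper_force: 0.0
```

Run:
```python
from plant import *; from h import *
import pickle
o=get_obs(); print(o["clock"],o["tool_pos"],o["orientation"],o["joint_pos"])
d={n:snapshot(n) for n in("wrist","top","side")}; pickle.dump(d,open("a.pkl","wb"))
s=d["wrist"]; print(s["camera_matrix"],s["dist"],s["origin"],s["attitude"])
cv2.imwrite("pics/w1.png",s["frame"][...,::-1])
```

```text
1.8167 [0.4506 0.0185 0.3961] [-179.9933    0.0398   -0.1512] [ 27.4954  -5.2054  -8.1318  -0.0245 -87.1057  62.3547]
[[291.0053   0.     319.185 ]
 [  0.     291.0053 206.017 ]
 [  0.       0.       1.    ]] [-0.0086  0.      0.      0.      0.    ] [0.5167 0.0189 0.5544] [165.7667  -0.0325 -90.1715]
```

View pics/w1.png

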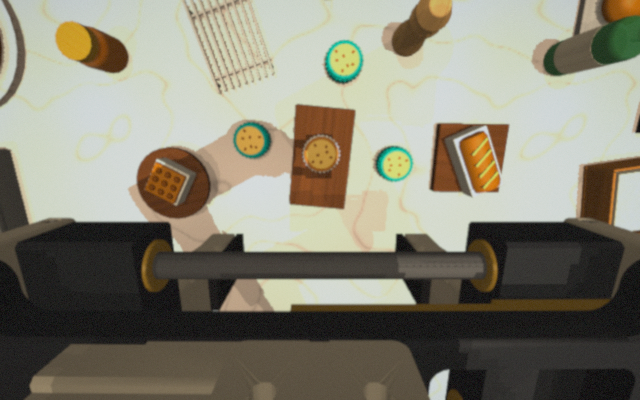

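The wrist view shows the oblong stand with the quiche at (321,154), the loaf at (475,160), the square bake at (170,183), the rack at (230,40) and the mill at about (420,25). Next I'll segment it and triangulate with the other cameras.

```bash
cat >> h.py <<'E'
def walnut(f):
    h=cv2.cvtColor(f,cv2.COLOR_RGB2HSV).astype(int)
    return ((h[...,0]<=14)&(h[...,1]>105)&(h[...,2]<125)).astype(np.uint8)
def box(s,c,z):   # min-area rectangle of contour cast on plane z: centre, (long,short), angle of long axis
    p=plane(s,c.reshape(-1,2),z)[:,:2]
    (x,y),(w,h),a=cv2.minAreaRect(np.float32(p*1000))
    if w<h: w,h,a=h,w,a+90
    return np.array([x,y,w,h,(a+90)%180-90])
E
python3 - <<'E'
from h import *; import pickle
d=pickle.load(open("a.pkl","rb")); seeds={"top":dict(q=(330,253),s=(210,273),l=(448,258)),"wrist":dict(q=(321,154),s=(170,183),l=(475,160)),"side":dict(q=(265,213),s=(250,157),l=(255,305))}
Z=dict(q=.025,s=.04,l=.02); out=[]
for n,s in d.items():
    f=s["frame"]; w=walnut(f); hs=cv2.cvtColor(f,cv2.COLOR_RGB2HSV); o=f[...,::-1].copy(); 
    cv2.drawContours(o,blobs(w,150,9000),-1,(255,0,255),1)
    for k,c in seeds[n].items(): print(n,k,hs[c[1],c[0]],[hs[c[1]+j,c[0]+i].tolist() for i,j in((0,-14),(0,14),(14,0),(-14,0))])
    for c in blobs(w,150,9000):
        for k,z in Z.items():
            h=cv2.convexHull(c)
            if cv2.pointPolygonTest(h,seeds[n][k],True)>-25: print(n,k,box(s,h,z))
    out.append(o[:210] if n!="side" else o[130:360,150:400])
cv2.imwrite("pics/seg1.png",cv2.resize(np.hstack([d["top"]["frame"][200:310,170:490,::-1]]),None,fx=2,fy=2) if 0 else out[0][60:210,100:560].repeat(1,0))
a=cv2.resize(out[0][90:210,110:530],(798,228)); t=o
tt=d["top"]["frame"][...,::-1].copy(); cv2.drawContours(tt,blobs(walnut(d["top"]["frame"]),150,9000),-1,(255,0,255),1)
cv2.imwrite("pics/seg1.png",np.vstack([a,cv2.resize(tt[200:320,110:530],(798,228))]))
E
```

```text
wrist q [ 20 164 188] [[19, 168, 178], [18, 181, 165], [18, 170, 177], [21, 164, 204]]
wrist s [ 17 222 148] [[14, 165, 130], [15, 228, 102], [17, 69, 156], [16, 228, 142]]
wrist l [ 16 220 198] [[16, 207, 216], [16, 236, 170], [16, 240, 211], [72, 6, 210]]
wrist s [427.6677 280.83   127.6503 124.9826 -47.9571]
wrist l [ 509.6442 -300.2498   43.2959   31.8436    8.669 ]
wrist l [ 471.134  -224.1201  118.1638   70.008    -2.4648]
wrist q [471.1137  16.8568 175.404   99.8827  -5.1468]
top q [21 83 40] [[19, 88, 122], [15, 110, 74], [16, 105, 95], [18, 81, 47]]
top s [ 12 155  87] [[17, 61, 138], [14, 173, 131], [16, 101, 124], [14, 144, 119]]
top l [16 59 65] [[17, 58, 31], [18, 56, 68], [15, 58, 62], [18, 58, 66]]
top s [431.3476 284.9602 127.8287 115.4941 -63.4548]
top q [531.5504  20.1958  83.1312  53.9303  84.4455]
side q [ 17 114  98] [[79, 73, 59], [21, 40, 83], [21, 53, 68], [19, 54, 66]]
side s [18 47 81] [[50, 17, 136], [12, 71, 47], [30, 23, 67], [13, 43, 71]]
side l [ 13 140 106] [[13, 144, 117], [18, 40, 83], [50, 17, 132], [14, 140, 120]]
side l [ 469.3535 -289.9814  121.1873   59.0413    2.2447]
side l [ 462.1931 -215.862   107.5535   49.9129   24.2825]
side q [470.6979   9.626  174.8288 104.3883  -3.4241]
```

View pics/seg1.png

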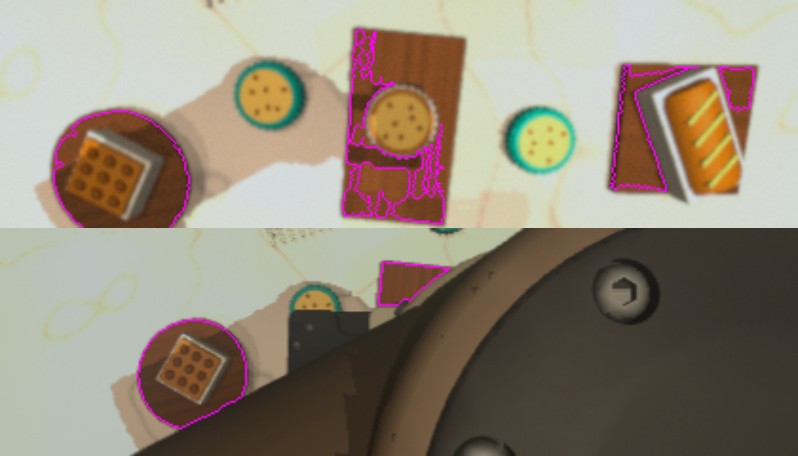

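The overlays show the walnut outlines are clean for the round stand and partial for the other two. The arm blocks the top view, so I'll use the initial top frame. Now I'll go lower for a close second wrist view of the quiche.

Call:
{"name": "play_rows", "arguments": {"commands": [[[0,0,9,0,0,0,1],[0,0,17,0,0,0,1],[0,0,17,0,0,0,1],[0,0,17,0,0,0,1],[0,0,17,0,0,0,1],[0,0,17,0,0,0,1],[0,0,17,0,0,0,1],[0,0,17,0,0,0,1],[0,0,17,0,0,0,1]]]}}

```text
clock: 2.72
tool_pos: [0.4523, 0.019, 0.229]
orientation: [-179.9, -0.2, -0.1]
force: [-0.1, 0.0, 0.6]
opening: 0.0874
gripper_force: 0.0
```

Run:
```python
from plant import *; from h import *
import pickle
d=pickle.load(open("a.pkl","rb")); d["wrist2"]=s=snapshot("wrist"); print(s["origin"],s["attitude"])
for n in("top","side"): d[n]["frame"]=cv2.imread(f"pics/{n}0.png")[...,::-1].copy()
pickle.dump(d,open("a.pkl","wb"))
def show(n,x0,x1,y0,y1):
    return cv2.resize(np.ascontiguousarray(d[n]["frame"][y0:y1,x0:x1,::-1]),(390,290),interpolation=cv2.INTER_CUBIC)
a=show("wrist2",180,460,40,248); b=show("wrist",270,375,85,163+85-78); c=show("side",210,320,180,262); e=show("top",280,380,212,287)
cv2.imwrite("pics/q4.png",np.vstack([np.hstack([a,b]),np.hstack([c,e])]))
```

```text
[0.5178 0.0193 0.3876] [166.0347   0.0472 -90.1136]
```

View pics/q4.png

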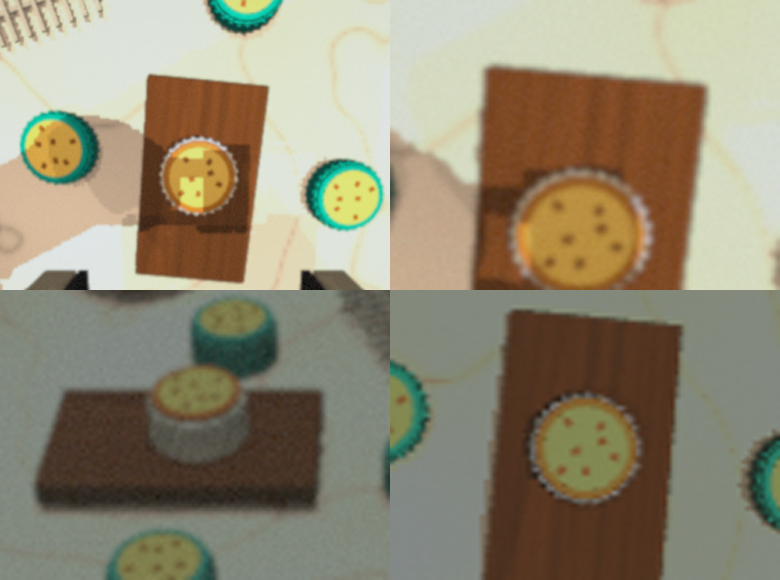

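In all four views the crust disc is distinct: wrist2 near (323,166), side near (265,209) and top near (330,253). I'll fit ellipses to it and triangulate.

Run:
```python
from h import *; import pickle
d=pickle.load(open("a.pkl","rb"))
V=dict(wrist2=((323,166),140,32),wrist=((321,152),140,22),top=((330,253),85,20),side=((265,209),75,20)); E={}
for n,((u,v),vmin,r) in V.items():
    s=d[n]; h=cv2.cvtColor(s["frame"],cv2.COLOR_RGB2HSV).astype(int)
    m=((h[...,0]>=14)&(h[...,0]<40)&(h[...,1]>75)&(h[...,2]>vmin)).astype(np.uint8)
    roi=np.zeros_like(m); cv2.circle(roi,(u,v),r,1,-1); m=cv2.morphologyEx(m*roi,cv2.MORPH_CLOSE,np.ones((5,5)))
    c=max(blobs(m,30,9999),key=cv2.contourArea); e=cv2.fitEllipse(cv2.convexHull(c)); E[n]=e[0]; print(n,e,plane(s,[e[0]],.06)[0])
for a,b in [("wrist2","side"),("top","side"),("wrist","side"),("wrist","wrist2"),("top","wrist2")]: print(a,b,*tri(d[a],E[a],d[b],E[b]))
# stand corners
C={}
for n in ("wrist2","top","wrist"):
    s=d[n]; h=cv2.cvtColor(s["frame"],cv2.COLOR_RGB2HSV).astype(int)
    m=((h[...,0]<=16)&(h[...,1]>95)&(h[...,2]<175)).astype(np.uint8)
    m=cv2.morphologyEx(m,cv2.MORPH_OPEN,np.ones((3,3)))
    for c in blobs(m,800,40000):
        hu=cv2.convexHull(c)
        if cv2.pointPolygonTest(hu,E[n],False)>0: print(n,box(s,hu,.025)); C[n]=cv2.boxPoints(cv2.minAreaRect(hu))
for i in range(4):
  for a in("top","wrist"):
    if a in C:
        p=C["wrist2"][i]; P=plane(d["wrist2"],[p],.025)[0]; Q=plane(d[a],C[a],.025); j=np.argmin(np.linalg.norm(Q-P,axis=1)); print(a,*tri(d["wrist2"],p,d[a],C[a][j]))
```

```text
wrist2 ((322.3631591796875, 166.95249938964844), (51.35249328613281, 54.730316162109375), 86.92803955078125) [0.4815 0.016  0.06  ]
wrist ((320.7619323730469, 152.38795471191406), (33.974525451660156, 37.08383560180664), 71.59696197509766) [0.4839 0.0161 0.06  ]
top ((330.2024230957031, 252.38687133789062), (26.83112907409668, 27.22873878479004), 46.209075927734375) [0.4801 0.0157 0.06  ]
side ((263.5023498535156, 209.33721923828125), (14.599320411682129, 34.50401306152344), 78.1661148071289) [0.4779 0.0134 0.06  ]
wrist2 side [0.4794 0.016  0.0579] 0.003582101582167083
top side [0.4789 0.0155 0.0585] 0.0023671556264928573
wrist side [0.4807 0.016  0.058 ] 0.0061482167979218984
wrist wrist2 [0.4876 0.0165 0.1152] 0.00019894523762754632
top wrist2 [0.4803 0.0155 0.0506] 0.0008702837475296845
wrist2 [470.7448  16.0769 177.5017 102.4065  -5.3133]
top [469.1608  16.8031 178.1612 102.6976  -5.2629]
wrist [470.9449  16.1688 177.3038 102.182   -5.4343]
top [0.387  0.0788 0.0256] 0.00697950092754137
wrist [0.3901 0.0796 0.0307] 0.002859597802437975
top [0.565  0.06   0.0093] 0.0020188484147532154
wrist [0.5632 0.0577 0.0302] 0.0004056742629152912
top [ 0.5559 -0.0468  0.0021] 0.001395645631715385
wrist [ 0.5544 -0.0427  0.0245] 0.00025707322926723906
top [ 0.3761 -0.0286  0.0244] 0.0054358603730552115
wrist [ 0.3798 -0.0298  0.0335] 0.000531761880653334
```

Quiche at (0.480, 0.016) with its crust at z≈0.058; oblong stand at (0.470, 0.016), −5.3°, top ≈0.025. I'll go to just above the quiche, and also measure the rack.

Call:
{"name": "play_rows", "arguments": {"commands": [[[3,0.3,0,0,0,0,1],[3,0.3,3,0,0,0,1],[3,0.3,6,0,0,0,1],[3,0.3,9,0,0,0,1],[3,0.3,12,0,0,0,1],[3,0.3,12,0,0,0,1],[3,0.3,12,0,0,0,1],[3,0.3,12,0,0,0,1]]]}}

```text
clock: 3.43
tool_pos: [0.4823, 0.0156, 0.1086]
orientation: [-180.0, -0.1, -0.1]
force: [0.5, 0.3, 0.8]
opening: 0.0877
gripper_force: 0.0
```

Run:
```python
from plant import *; from h import *; import pickle
o=get_obs(); print(o["tool_pos"],o["orientation"],o["qvel"])
d=pickle.load(open("a.pkl","rb"))
T=[(237,151.3),(278.3,139.6),(294.3,198.3),(254.3,209.1)]; S=[(350,171),(371,190),(325,202),(307,185)]
for a,b in zip(T,S): print(tri(d["top"],a,d["side"],b),plane(d["top"],[a],.02)[0])
c=[plane(d["top"],[a],.02)[0] for a in T]; print("c",np.mean(c,0))
```

```text
[0.4823 0.0156 0.1086] [-179.9791   -0.1368   -0.0938] [-0.0103 -1.0419  0.345  -0.0791  0.4915  0.1457]
(array([0.7177, 0.237 , 0.0175]), np.float64(0.006281284562638334)) [0.7203 0.2366 0.02  ]
(array([0.7542, 0.1385, 0.0135]), np.float64(0.004077624442480731)) [0.7501 0.138  0.02  ]
(array([0.6187, 0.0983, 0.0099]), np.float64(0.02068894763732159)) [0.6068 0.0979 0.02  ]
(array([0.5857, 0.194 , 0.0039]), np.float64(0.006084618998105797)) [0.5808 0.1916 0.02  ]
c [0.6645 0.166  0.02  ]
```

Call:
{"name": "play_rows", "arguments": {"commands": [[[0,0,3,0,0,0,1],[0,0,5.5,0,0,0,1],[0,0,7,0,0,0,1],[0,0,7.8,0,0,0,1],[0,0,7.8,0,0,0,1],[0,0,7.8,0,0,0,1],[0,0,7.8,0,0,0,0],[0,0,7.8,0,0,0,0],[0,0,7.8,0,0,0,0],[0,0,7.8,0,0,0,0],[0,0,7.8,0,0,0,0],[0,0,7.8,0,0,0,0],[0,0,7.8,0,0,0,0],[0,0,7.8,0,0,0,0]]]}}

```text
clock: 4.6
tool_pos: [0.4812, 0.0153, 0.029]
orientation: [-180.0, -0.0, -0.1]
force: [-1.6, 0.9, 6.8]
opening: 0.0615
gripper_force: 30.0
```

Call:
{"name": "play_rows", "arguments": {"commands": [[[0,0,-3,0,0,0,0],[0,0,-6,0,0,0,0],[0,0,-9,0,0,0,0],[3,-2.5,-9,0,0,0,0],[6,-5,-9,0,0,0,0],[9,-7.5,-9,0,0,0,0],[12,-10,-9,0,0,0,0],[15,-12.5,-9,0,0,0,0],[18.3,-15.1,-9,0,0,0,0],[18.3,-15.1,-9,0,0,0,0],[18.3,-15.1,-6,0,0,0,0],[18.3,-15.1,-3,0,0,0,0],[18.3,-15.1,-1,0,0,0,0],[18.3,-15.1,-1,0,0,0,0],[18.3,-15.1,-1,0,0,0,0]]]}}

```text
clock: 5.85
tool_pos: [0.6632, 0.1651, 0.037]
orientation: [179.9, 0.2, -0.1]
force: [-0.1, 0.5, -1.5]
opening: 0.0611
gripper_force: 30.0
```

Run:
```python
from plant import *; from h import *; import pickle
d=pickle.load(open("a.pkl","rb"))
o=get_obs(); print(o["tool_pos"],o["orientation"],o["force"],o["opening"])
d["rackside"]=s=snapshot("side"); d["racktop"]=t=snapshot("top"); pickle.dump(d,open("a.pkl","wb"))
a=cv2.resize(np.ascontiguousarray(s["frame"][130:230,270:420,::-1]),(390,260)); b=cv2.resize(np.ascontiguousarray(t["frame"][120:240,190:370,::-1]),(390,260))
cv2.imwrite("pics/rack.png",np.hstack([a,b]))
```

```text
[0.6632 0.1651 0.037 ] [179.8865   0.187   -0.1223] [-0.0576  0.4553 -1.5459] 0.06113133575326981
```

View pics/rack.png

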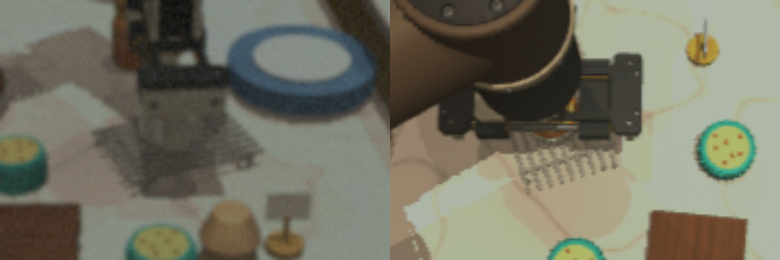

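The picture shows the quiche held over the middle of the rack. I'll lower it gently and check contact.

Call:
{"name": "play_rows", "arguments": {"commands": [[[0,0,0.5,0,0,0,0],[0,0,1,0,0,0,0],[0,0,1.3,0,0,0,0],[0,0,1.5,0,0,0,0],[0,0,1.5,0,0,0,0],[0,0,1.5,0,0,0,0]]]}}

```text
clock: 6.45
tool_pos: [0.6642, 0.1658, 0.0241]
orientation: [-180.0, -0.0, -0.1]
force: [-2.9, -0.1, 3.0]
opening: 0.0617
gripper_force: 30.0
```

Call:
{"name": "play_rows", "arguments": {"commands": [[[0,0,0,0,0,0,1],[0,0,0,0,0,0,1],[0,0,0,0,0,0,1],[0,0,0,0,0,0,1],[0,0,-3,0,0,0,1],[0,0,-7,0,0,0,1],[0,0,-11,0,0,0,1],[0,0,-15,0,0,0,1],[0,0,-19,0,0,0,1],[-2,4,-22,0,0,0,1],[-22,41.5,-22,0,0,0,1],[-22,41.5,-22,0,0,0,1],[-22,41.5,-22,0,0,0,1],[-22,41.5,-22,0,0,0,1],[-22,41.5,-22,0,0,0,1],[-22,41.5,-22,0,0,0,1],[-22,41.5,-22,0,0,0,1],[-22,41.5,-22,0,0,0,1],[-22,41.5,-22,0,0,0,1],[-22,41.5,-22,0,0,0,1]]]}}

```text
clock: 8.12
tool_pos: [0.4508, -0.2339, 0.2437]
orientation: [180.0, -0.1, -0.1]
force: [2.0, -1.3, -0.1]
opening: 0.0879
gripper_force: 0.0
```

Call:
{"name": "play_rows", "arguments": {"commands": [[[0,0,0,0,0,0,1],[0,0,0,0,0,0,1],[0,0,0,0,0,0,1],[0,0,0,0,0,0,1],[0,0,0,0,0,0,1]]]}}

```text
clock: 8.53
tool_pos: [0.4527, -0.2315, 0.2432]
orientation: [-180.0, 0.0, -0.0]
force: [-0.9, 0.8, -0.5]
opening: 0.0877
gripper_force: 0.0
```

Run:
```python
from plant import *; from h import *; import pickle
d=pickle.load(open("a.pkl","rb"))
o=get_obs(); print(o["tool_pos"],o["orientation"],o["joint_pos"])
d["wl"]=s=snapshot("wrist"); pickle.dump(d,open("a.pkl","wb")); print(s["origin"],s["attitude"])
def show(f,x0,x1,y0,y1): return cv2.resize(np.ascontiguousarray(f[y0:y1,x0:x1,::-1]),(390,290),interpolation=cv2.INTER_CUBIC)
cv2.imwrite("pics/loaf.png",np.hstack([show(s["frame"],180,460,40,248),show(d["side"]["frame"],200,320,265,354)]))
```

```text
[ 0.4527 -0.2315  0.2432] [-179.9945    0.0035   -0.0354] [ -4.9252   4.0678 -18.4643  -0.0056 -67.4719  94.892 ]
[ 0.5187 -0.2309  0.4015] [165.8066  -0.0337 -90.0517]
```

View pics/loaf.png

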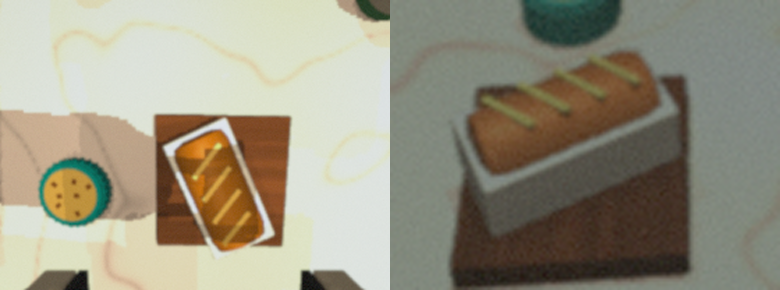

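The wrist crop shows the loaf's rim corners at about (297,146), (342,125), (377,209) and (335,225) full-frame, with the square stand under it. The side view shows three matching corners.

Run:
```python
from h import *; import pickle
d=pickle.load(open("a.pkl","rb")); s=d["wl"]; f=s["frame"]; h=cv2.cvtColor(f,cv2.COLOR_RGB2HSV).astype(int)
k=390/280
W=np.array([(163,148),(226,118),(274,236),(216,258)])/k+[180,40]
S=[None,(289.2,296.7),(231.4,321),(220,301.3)]
for w,c in zip(W,S):
    if c: print("tri",*tri(s,w,d["side"],c))
print("hand",box(s,W,.058))
m=((h[...,1]<22)&(h[...,2]>120)).astype(np.uint8); m[:,:285]=0;m[:,385:]=0;m[:115]=0;m[230:]=0
c=max(blobs(m,20,9e4),key=lambda c:cv2.contourArea(cv2.convexHull(c))); print("rim",box(s,cv2.convexHull(c),.058))
b=((h[...,0]>=14)&(h[...,0]<30)&(h[...,1]>185)&(h[...,2]>150)).astype(np.uint8); b[:,:285]=0;b[:,385:]=0;b[230:]=0
c=max(blobs(b,200,9e4),key=cv2.contourArea); print("bread",box(s,cv2.convexHull(c),.065))
w=((h[...,0]<=14)&(h[...,1]>105)&(h[...,2]<175)).astype(np.uint8); w[:,:285]=0;w[:,395:]=0;w[230:]=0
pts=np.vstack([c for c in blobs(w,60,9e4)]); print("stand",box(s,cv2.convexHull(pts),.02), cv2.boundingRect(pts))
t=d["top"]; w=walnut(t["frame"]); w[:,:410]=0; w[:,480:]=0; w[:225]=0; w[295:]=0
pts=np.vstack(blobs(w,60,9e4)); print("stand top",box(t,cv2.convexHull(pts),.02))
sq=np.array([(156,114),(291,117),(282,246),(156,245)])/k+[180,40]; print("hand stand",box(s,sq,.02),plane(s,sq,.02))
```

```text
tri [ 0.5283 -0.2569  0.0637] 0.0025031936934808577
tri [ 0.4313 -0.3001  0.0643] 0.004251467450800161
tri [ 0.4078 -0.2507  0.0578] 0.0012276309492588269
hand [ 465.7524 -254.265   109.025    57.2184   24.809 ]
rim [ 512.3893 -234.2206   58.4586   21.4272  -79.9173]
bread [ 470.8518 -245.252    39.77     34.7858   34.1743]
stand [ 470.1185 -256.3146  120.9391  120.2732   89.3123] (292, 123, 96, 93)
stand top [ 469.5848 -254.6533  121.4757  120.6207   89.5696]
hand stand [ 468.6912 -257.0198  123.4911  123.4156   88.7436] [[ 0.5317 -0.1968  0.02  ]
 [ 0.529  -0.3193  0.02  ]
 [ 0.4072 -0.3174  0.02  ]
 [ 0.4084 -0.1939  0.02  ]]
```

Loaf at (0.466, −0.2545), +24.8°, rim ≈0.06; square stand at (0.4695, −0.256), −0.7°. Moving to a pre-grasp pose.

Call:
{"name": "play_rows", "arguments": {"commands": [[[1.3,2.3,0,0,0,-6,1],[1.3,2.3,3,0,0,-12,1],[1.3,2.3,6,0,0,-18,1],[1.3,2.3,9,0,0,-24.8,1],[1.3,2.3,12,0,0,-24.8,1],[1.3,2.3,14,0,0,-24.8,1],[1.3,2.3,14,0,0,-24.8,1],[1.3,2.3,14,0,0,-24.8,1],[1.3,2.3,14,0,0,-24.8,1],[1.3,2.3,14,0,0,-24.8,1],[1.3,2.3,14,0,0,-24.8,1],[1.3,2.3,14,0,0,-24.8,1]]]}}

```text
clock: 9.58
tool_pos: [0.4657, -0.2555, 0.1045]
orientation: [179.9, -0.1, 24.7]
force: [-0.3, -0.4, 0.7]
opening: 0.0875
gripper_force: 0.0
```

Good, 1 mm accurate. Descend 7.8 cm and close.

Call:
{"name": "play_rows", "arguments": {"commands": [[[0,0,3,0,0,0,1],[0,0,5.5,0,0,0,1],[0,0,7,0,0,0,1],[0,0,7.8,0,0,0,1],[0,0,7.8,0,0,0,1],[0,0,7.8,0,0,0,1],[0,0,7.8,0,0,0,0],[0,0,7.8,0,0,0,0],[0,0,7.8,0,0,0,0],[0,0,7.8,0,0,0,0],[0,0,7.8,0,0,0,0],[0,0,7.8,0,0,0,0],[0,0,7.8,0,0,0,0],[0,0,7.8,0,0,0,0]]]}}

```text
clock: 10.75
tool_pos: [0.465, -0.2554, 0.0257]
orientation: [180.0, -0.0, 24.7]
force: [-1.7, 1.9, 6.4]
opening: 0.058
gripper_force: 30.0
```

Call:
{"name": "play_rows", "arguments": {"commands": [[[0,0,-3,0,0,0,0],[0,0,-6,0,0,0,0],[0,0,-9,0,0,0,0],[1.5,-3,-9,0,0,4,0],[3,-6.1,-9,0,0,8,0],[4.4,-9.2,-9,0,0,12,0],[5.9,-12.3,-9,0,0,16,0],[7.3,-15.3,-9,0,0,20,0],[8.8,-18.4,-9,0,0,24,0],[10.3,-21.5,-9,0,0,28,0],[11.7,-24.5,-9,0,0,30,0],[11.7,-24.5,-9,0,0,30,0],[11.7,-24.5,-7,0,0,30,0],[11.7,-24.5,-5,0,0,30,0],[11.7,-24.5,-4,0,0,30,0],[11.7,-24.5,-4,0,0,30,0],[11.7,-24.5,-4,0,0,30,0]]]}}

```text
clock: 12.17
tool_pos: [0.4684, 0.0157, 0.0647]
orientation: [179.9, 0.1, -5.3]
force: [0.8, 0.7, -2.9]
opening: 0.0576
gripper_force: 30.0
```

Run:
```python
from plant import *; from h import *; import pickle
d=pickle.load(open("a.pkl","rb"))
o=get_obs(); print(o["tool_pos"],o["orientation"],o["force"],o["opening"])
d["wl2"]=s=snapshot("wrist"); d["sl2"]=t=snapshot("side"); pickle.dump(d,open("a.pkl","wb")); print(s["origin"],s["attitude"])
def show(f,x0,x1,y0,y1): return cv2.resize(np.ascontiguousarray(f[y0:y1,x0:x1,::-1]),(390,290),interpolation=cv2.INTER_CUBIC)
cv2.imwrite("pics/loaf2.png",np.hstack([show(s["frame"],150,490,20,273),show(t["frame"],190,330,140,244)]))
```

```text
[0.4684 0.0157 0.0647] [179.9331   0.1096  -5.3213] [ 0.7824  0.6572 -2.8597] 0.05759139183237685
[0.5345 0.0104 0.2229] [165.7049  -0.1009 -95.3402]
```

View pics/loaf2.png

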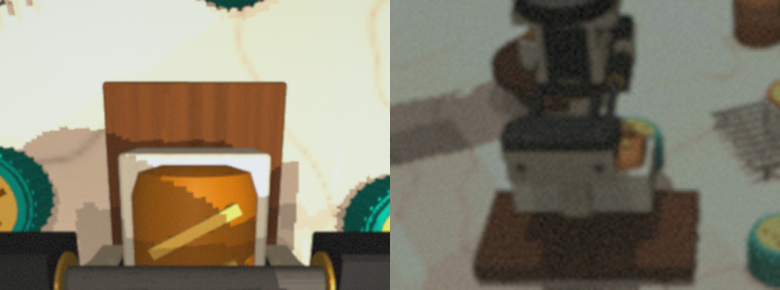

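The wrist view shows the loaf's rim end (crop y≈150, x 120–270) parallel to and centred on the oblong stand's end (crop y≈82, x 104–286). A quick numeric check before lowering.

Run:
```python
from h import *; import pickle
d=pickle.load(open("a.pkl","rb")); s=d["wl2"]; k=340/390
R=Rn.from_euler('z',-5.3,degrees=True).as_matrix()
f=lambda p,z:(plane(s,np.array(p)*k+[150,20],z)-[.4684,.0157,0])@R
print("rim end",f([(119,150),(270,150)],.097)); print("stand end",f([(104,82),(286,82)],.025))
```

```text
rim end [[ 0.0585  0.0285  0.097 ]
 [ 0.0585 -0.0276  0.097 ]]
stand end [[ 0.0914  0.0506  0.025 ]
 [ 0.0913 -0.0508  0.025 ]]
```

Loaf centre is about 2 mm forward of the stand centre, so I'll shift back 0.2 cm while lowering.

Call:
{"name": "play_rows", "arguments": {"commands": [[[-0.2,0,1,0,0,0,0],[-0.2,0,2,0,0,0,0],[-0.2,0,2.8,0,0,0,0],[-0.2,0,3.2,0,0,0,0],[-0.2,0,3.4,0,0,0,0],[-0.2,0,3.5,0,0,0,0],[-0.2,0,3.5,0,0,0,0],[-0.2,0,3.5,0,0,0,0]]]}}

```text
clock: 12.93
tool_pos: [0.4675, 0.0164, 0.0307]
orientation: [-180.0, -0.0, -5.3]
force: [0.3, -0.2, -3.2]
opening: 0.058
gripper_force: 30.0
```

Call:
{"name": "play_rows", "arguments": {"commands": [[[0,0,0.1,0,0,0,0],[0,0,0.1,0,0,0,0],[0,0,0.1,0,0,0,0],[0,0,0.1,0,0,0,0]]]}}

```text
clock: 13.27
tool_pos: [0.4675, 0.0164, 0.0306]
orientation: [-180.0, -0.1, -5.3]
force: [-5.4, 0.8, 13.0]
opening: 0.0581
gripper_force: 30.0
```

Call:
{"name": "play_rows", "arguments": {"commands": [[[0,0,0,0,0,0,1],[0,0,0,0,0,0,1],[0,0,0,0,0,0,1],[0,0,0,0,0,0,1],[0,0,-3,0,0,0,1],[0,0,-7,0,0,0,1],[0,0,-11,0,0,0,1],[0,0,-15,0,0,0,1],[-1,-4,-18,0,0,0,1],[-3,-8,-21,0,0,0,1],[-5,-12,-21,0,0,0,1],[-6,-16,-21,0,0,0,1],[-7,-20,-21,0,0,0,1],[-8.5,-24.5,-21,0,0,0,1],[-8.5,-24.5,-21,0,0,0,1],[-8.5,-24.5,-21,0,0,0,1],[-8.5,-24.5,-21,0,0,0,1],[-8.5,-24.5,-21,0,0,0,1],[-8.5,-24.5,-21,0,0,0,1],[-8.5,-24.5,-21,0,0,0,1]]]}}

```text
clock: 14.93
tool_pos: [0.4054, 0.2671, 0.2393]
orientation: [-180.0, -0.0, -5.4]
force: [0.2, -0.3, 0.8]
opening: 0.0876
gripper_force: 0.0
```

Run:
```python
from plant import *; from h import *; import pickle
d=pickle.load(open("a.pkl","rb"))
o=get_obs(); print(o["tool_pos"],o["orientation"],o["joint_pos"])
d["ws"]=s=snapshot("wrist"); d["ss"]=t=snapshot("side"); pickle.dump(d,open("a.pkl","wb")); print(s["origin"],s["attitude"])
def show(f,x0,x1,y0,y1): return cv2.resize(np.ascontiguousarray(f[y0:y1,x0:x1,::-1]),(390,290),interpolation=cv2.INTER_CUBIC)
cv2.imwrite("pics/sq.png",np.vstack([np.hstack([show(s["frame"],180,460,40,248),show(d["side"]["frame"],215,285,135,187)]),np.hstack([show(s["frame"],340,640,40,263),show(t["frame"],200,320,180,269)])]))
```

```text
[0.4054 0.2671 0.2393] [-179.998    -0.0021   -5.4023] [ 56.6522   1.8944 -21.3158   0.0009 -66.787   27.9452]
[0.4711 0.2616 0.3977] [165.8134  -0.0345 -95.4202]
```

View pics/sq.png

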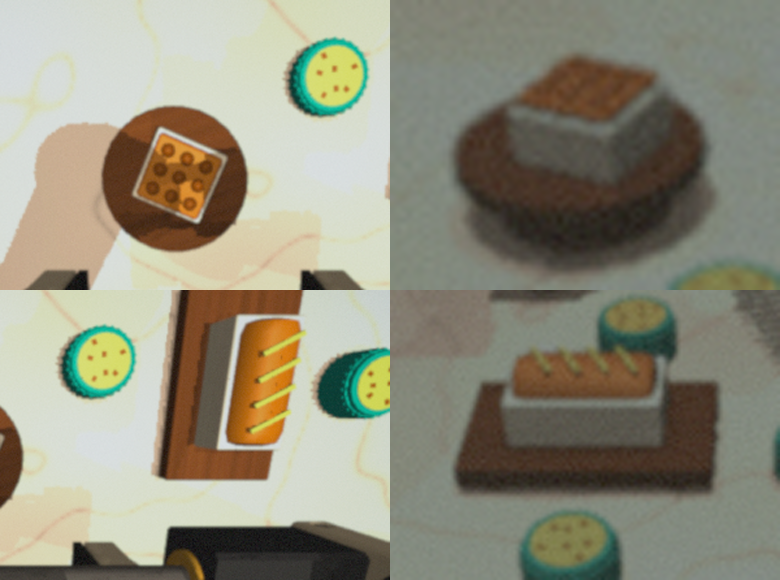

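The square bake's rim corners (first crop) are (161,127), (226,157), (199,223) and (134,193), on the round stand centred at crop (175,178). The loaf lies lengthwise on the oblong stand, upright and centred.

Run:
```python
from h import *; import pickle
d=pickle.load(open("a.pkl","rb")); s=d["ws"]; f=s["frame"]; h=cv2.cvtColor(f,cv2.COLOR_RGB2HSV).astype(int); k=390/280
W=np.array([(161,127),(226,157),(199,223),(134,193)])/k+[180,40]
for w,c in zip(W,[(265.6,149.4),(254.5,159.2),(236.5,154.7)]): print("tri",*tri(s,w,d["side"],c))
print("hand",box(s,W,.07))
c0=np.array((175,178))/k+[180,40]; roi=np.zeros(f.shape[:2],np.uint8); cv2.circle(roi,tuple(int(x) for x in c0),46,1,-1)
m=(((h[...,1]<70)&(h[...,2]>110))|((h[...,0]>=15)&(h[...,2]>140)&(h[...,1]>75))).astype(np.uint8)*roi
m=cv2.morphologyEx(m,cv2.MORPH_OPEN,np.ones((2,2)))
c=max(blobs(m,100,9e4),key=cv2.contourArea); print("bake",box(s,cv2.convexHull(c),.07))
w=((h[...,0]<=16)&(h[...,1]>95)&(h[...,2]<175)).astype(np.uint8)
for c in blobs(w,1500,9e4):
    if cv2.pointPolygonTest(cv2.convexHull(c),tuple(c0),False)>0: print("disc",np.array(cv2.fitEllipse(np.float32(plane(s,cv2.convexHull(c).reshape(-1,2),.04)[:,:2]*1000)),dtype=object))
# loaf on oblong
L=np.array([(240,315-290),(300,318-290),(276,450-290),(221,447-290)])/1.3+[340,40]; print("loaf",box(s,L,.063))
```

```text
tri [0.4766 0.2869 0.0714] 0.0033325316193901187
tri [0.4478 0.2379 0.0685] 0.0018352111120079084
tri [0.3968 0.2643 0.0709] 0.002687064781775446
hand [435.0721 275.5772  59.098   57.9975  60.2858]
bake [434.503  276.0574  61.6211  60.1561 -27.8873]
disc [(428.03399658203125, 283.15435791015625)
 (126.27440643310547, 127.09973907470703) 138.65696716308594]
loaf [469.0314  17.6378 109.7307  49.8529  -4.9601]
```

Call:
{"name": "play_rows", "arguments": {"commands": [[[2.8,-1.1,0,0,0,6,1],[2.8,-1.1,3,0,0,12,1],[2.8,-1.1,6,0,0,18,1],[2.8,-1.1,9,0,0,23.6,1],[2.8,-1.1,11,0,0,23.6,1],[2.8,-1.1,11.9,0,0,23.6,1],[2.8,-1.1,11.9,0,0,23.6,1],[2.8,-1.1,11.9,0,0,23.6,1],[2.8,-1.1,11.9,0,0,23.6,1],[2.8,-1.1,11.9,0,0,23.6,1]]]}}

```text
clock: 15.87
tool_pos: [0.4348, 0.2772, 0.1219]
orientation: [-179.8, -0.0, -28.9]
force: [0.2, -0.1, -0.1]
opening: 0.0873
gripper_force: 0.0
```

Call:
{"name": "play_rows", "arguments": {"commands": [[[0,0.1,3,0,0,0,1],[0,0.1,5.5,0,0,0,1],[0,0.1,7,0,0,0,1],[0,0.1,7.6,0,0,0,1],[0,0.1,7.6,0,0,0,1],[0,0.1,7.6,0,0,0,1],[0,0.1,7.6,0,0,0,0],[0,0.1,7.6,0,0,0,0],[0,0.1,7.6,0,0,0,0],[0,0.1,7.6,0,0,0,0],[0,0.1,7.6,0,0,0,0],[0,0.1,7.6,0,0,0,0],[0,0.1,7.6,0,0,0,0],[0,0.1,7.6,0,0,0,0]]]}}

```text
clock: 17.03
tool_pos: [0.4339, 0.2759, 0.0448]
orientation: [-179.9, -0.0, -28.9]
force: [-2.4, -0.0, 6.7]
opening: 0.0596
gripper_force: 30.0
```

Call:
{"name": "play_rows", "arguments": {"commands": [[[0,0,-3.5,0,0,0,0],[0,0,-7,0,0,0,0],[0,0,-10.5,0,0,0,0],[1.9,3,-11,0,0,-2,0],[3.8,6,-11,0,0,-4,0],[5.7,9,-11,0,0,-6,0],[7.7,12,-11,0,0,-8,0],[9.6,15,-11,0,0,-10,0],[11.5,18,-11,0,0,-12,0],[13.4,21,-11,0,0,-14,0],[15.3,24,-11,0,0,-16,0],[17.3,27,-11,0,0,-18,0],[19.2,30,-11,0,0,-20,0],[21.1,33,-11,0,0,-22,0],[23,36,-11,0,0,-24,0],[25,39,-11,0,0,-26,0],[26.9,42,-11,0,0,-28.2,0],[28.8,44.9,-11,0,0,-28.2,0],[28.8,44.9,-11,0,0,-28.2,0],[28.8,44.9,-11,0,0,-28.2,0]]]}}

```text
clock: 18.7
tool_pos: [0.4673, -0.2583, 0.153]
orientation: [-180.0, 0.1, -1.0]
force: [-0.2, 0.2, -1.7]
opening: 0.0597
gripper_force: 30.0
```

Call:
{"name": "play_rows", "arguments": {"commands": [[[0,0,3,0,0,0,0],[0,0,6,0,0,0,0],[0,0,8,0,0,0,0],[0,0,8,0,0,0,0],[0,0,8,0,0,0,0],[0,0,8,0,0,0,0],[0,0,8,0,0,0,0]]]}}

```text
clock: 19.28
tool_pos: [0.4697, -0.2566, 0.0759]
orientation: [180.0, -0.1, -0.7]
force: [1.0, 0.3, -2.0]
opening: 0.0598
gripper_force: 30.0
```

Run:
```python
from plant import *; from h import *; import pickle
d=pickle.load(open("a.pkl","rb"))
o=get_obs(); print(o["tool_pos"],o["orientation"],o["force"],o["opening"])
d["ws2"]=s=snapshot("wrist"); pickle.dump(d,open("a.pkl","wb")); print(s["origin"],s["attitude"])
cv2.imwrite("pics/sq2.png",cv2.resize(np.ascontiguousarray(s["frame"][20:273,150:490,::-1]),(780,580),interpolation=cv2.INTER_CUBIC))
```

```text
[ 0.4697 -0.2566  0.0759] [179.9658  -0.1469  -0.6736] [ 1.0422  0.3357 -2.0193] 0.05977435283267751
[ 0.5353 -0.2567  0.2345] [165.9586  -0.0722 -90.6929]
```

View pics/sq2.png

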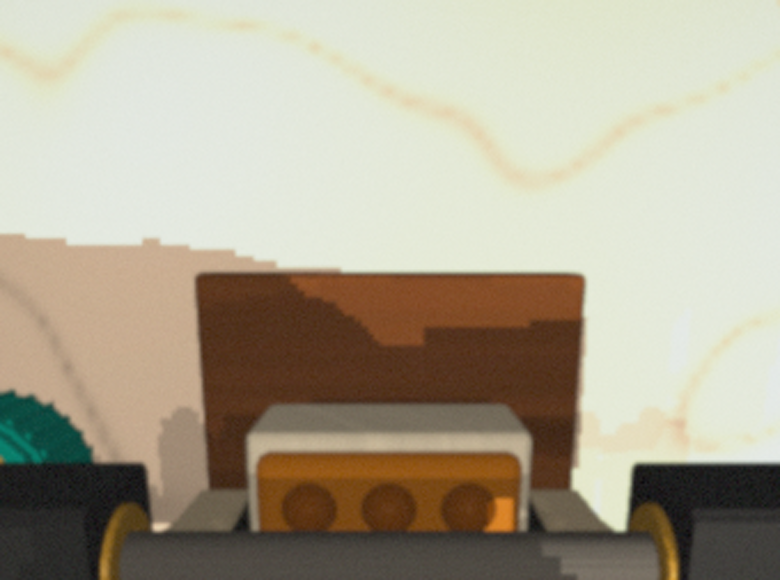

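The bake is aligned over the square stand: rim end at crop y≈435, x 248–531; stand end at y≈273, x 197–584. Numeric check.

Run:
```python
from h import *; import pickle
d=pickle.load(open("a.pkl","rb")); s=d["ws2"]; k=340/780
R=Rn.from_euler('z',-.7,degrees=True).as_matrix()
f=lambda p,z:(plane(s,np.array(p)*k+[150,20],z)-[.4697,-.2566,0])@R
print("rim end",f([(248,435),(531,435)],.101)); print("stand end",f([(197,273),(584,274)],.02))
```

```text
rim end [[ 0.0305  0.0295  0.101 ]
 [ 0.0305 -0.029   0.101 ]]
stand end [[ 0.0617  0.0604  0.02  ]
 [ 0.0614 -0.061   0.02  ]]
```

Call:
{"name": "play_rows", "arguments": {"commands": [[[0,0,2,0,0,0,0],[0,0,3.5,0,0,0,0],[0,0,4.4,0,0,0,0],[0,0,4.7,0,0,0,0],[0,0,4.9,0,0,0,0],[0,0,5,0,0,0,0],[0,0,5,0,0,0,0],[0,0,5,0,0,0,0]]]}}

```text
clock: 20.0
tool_pos: [0.469, -0.2569, 0.025]
orientation: [180.0, -0.1, -0.7]
force: [0.7, -0.1, -2.8]
opening: 0.0597
gripper_force: 30.0
```

Call:
{"name": "play_rows", "arguments": {"commands": [[[0,0,0.1,0,0,0,0],[0,0,0.1,0,0,0,0],[0,0,0.1,0,0,0,0],[0,0,0.1,0,0,0,0]]]}}

```text
clock: 20.33
tool_pos: [0.4691, -0.2569, 0.0248]
orientation: [180.0, -0.1, -0.7]
force: [-3.3, 1.9, 9.5]
opening: 0.0597
gripper_force: 30.0
```

Call:
{"name": "play_rows", "arguments": {"commands": [[[0,0,0,0,0,0,1],[0,0,0,0,0,0,1],[0,0,0,0,0,0,1],[0,0,0,0,0,0,1],[0,0,-3,0,0,0,1],[0,0,-7,0,0,0,1],[0,0,-11,0,0,0,1],[0,0,-15,0,0,0,1],[0,0,-19,0,0,0,1],[1,-3,-21.5,0,0,0,1],[2.5,-7,-21.5,0,0,0,1],[4,-11,-21.5,0,0,0,1],[5.5,-15,-21.5,0,0,0,1],[7,-18.5,-21.5,0,0,0,1],[8.5,-22,-21.5,0,0,0,1],[10,-26,-21.5,0,0,0,1],[11.5,-30,-21.5,0,0,0,1],[13,-34,-21.5,0,0,0,1],[14.5,-38,-21.5,0,0,0,1],[16,-42,-21.5,0,0,0,1]]]}}

```text
clock: 22.0
tool_pos: [0.6322, 0.1584, 0.2382]
orientation: [180.0, -0.0, -0.7]
force: [0.1, 0.2, 0.0]
opening: 0.0878
gripper_force: 0.0
```

Call:
{"name": "play_rows", "arguments": {"commands": [[[0,0,0,0,0,0,1],[0,0,0,0,0,0,1],[0,0,0,0,0,0,1]]]}}

```text
clock: 22.25
tool_pos: [0.6315, 0.1564, 0.2376]
orientation: [180.0, 0.1, -0.7]
force: [-0.3, -0.6, 0.1]
opening: 0.0879
gripper_force: 0.0
```

Run:
```python
from plant import *; from h import *; import pickle
d=pickle.load(open("a.pkl","rb"))
o=get_obs(); print(o["tool_pos"],o["orientation"],o["joint_pos"])
d["wq"]=s=snapshot("wrist"); d["sq"]=t=snapshot("side"); pickle.dump(d,open("a.pkl","wb")); print(s["origin"],s["attitude"])
def show(f,x0,x1,y0,y1): return cv2.resize(np.ascontiguousarray(f[y0:y1,x0:x1,::-1]),(390,290),interpolation=cv2.INTER_CUBIC)
cv2.imwrite("pics/q5.png",np.vstack([np.hstack([show(s["frame"],180,460,40,248),show(t["frame"],290,390,150,224)]),np.hstack([show(t["frame"],200,320,265,354),show(t["frame"],200,320,180,269)])]))
```

```text
[0.6315 0.1564 0.2376] [179.9612   0.0642  -0.6828] [ 31.0563  17.9558  -1.6391  -0.0008 -70.4802  58.2612]
[0.6977 0.1564 0.3958] [165.7432  -0.0759 -90.7038]
```

View pics/q5.png

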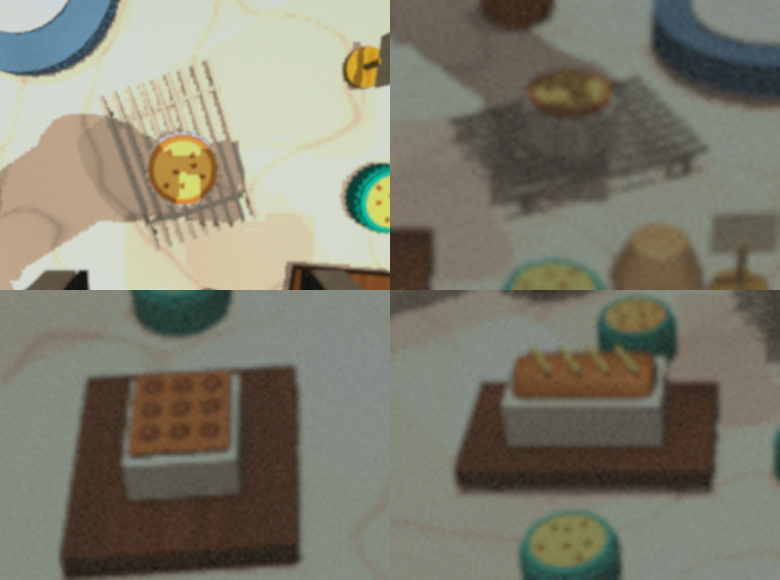

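The quiche stands on the rack (crop (182,169)), and the square bake and loaf are upright and centred on their stands. Locating the quiche.

Run:
```python
from h import *; import pickle
d=pickle.load(open("a.pkl","rb")); w=(310.7,161.3)
print(plane(d["wq"],[w],.053),tri(d["wq"],w,d["sq"],(335.6,173.6)))
```

```text
[[0.6647 0.1663 0.053 ]] (array([0.6643, 0.1663, 0.0533]), np.float64(0.0009483203049407174))
```

Call:
{"name": "play_rows", "arguments": {"commands": [[[1.5,-0.5,0,0,0,0,1],[3.3,-1,3,0,0,0,1],[3.3,-1,6,0,0,0,1],[3.3,-1,9,0,0,0,1],[3.3,-1,12,0,0,0,1],[3.3,-1,13,0,0,0,1],[3.3,-1,13,0,0,0,1],[3.3,-1,13,0,0,0,1],[3.3,-1,13,0,0,0,1],[3.3,-1,13,0,0,0,1]]]}}

```text
clock: 23.18
tool_pos: [0.6663, 0.1662, 0.1109]
orientation: [-179.9, -0.2, -0.7]
force: [0.8, 0.2, 0.0]
opening: 0.0878
gripper_force: 0.0
```

Call:
{"name": "play_rows", "arguments": {"commands": [[[-0.1,0,3,0,0,0,1],[-0.1,0,5.5,0,0,0,1],[-0.1,0,7,0,0,0,1],[-0.1,0,8,0,0,0,1],[-0.1,0,8,0,0,0,1],[-0.1,0,8,0,0,0,1],[-0.1,0,8,0,0,0,1]]]}}

```text
clock: 23.77
tool_pos: [0.6651, 0.1664, 0.0301]
orientation: [-179.9, -0.1, -0.7]
force: [1.0, 0.0, -0.1]
opening: 0.0877
gripper_force: 0.0
```

Call:
{"name": "play_rows", "arguments": {"commands": [[[-0.05,0,0.4,0,0,0,1],[-0.05,0,0.5,0,0,0,1],[-0.05,0,0.5,0,0,0,1],[-0.05,0,0.5,0,0,0,0],[-0.05,0,0.5,0,0,0,0],[-0.05,0,0.5,0,0,0,0],[-0.05,0,0.5,0,0,0,0],[-0.05,0,0.5,0,0,0,0],[-0.05,0,0.5,0,0,0,0],[-0.05,0,0.5,0,0,0,0],[-0.05,0,0.5,0,0,0,0]]]}}

```text
clock: 24.68
tool_pos: [0.6635, 0.1659, 0.0234]
orientation: [-180.0, -0.0, -0.7]
force: [-1.0, 0.8, 1.2]
opening: 0.0616
gripper_force: 30.0
```

Call:
{"name": "play_rows", "arguments": {"commands": [[[0,0,-3.5,0,0,0,0],[0,0,-7,0,0,0,0],[0,0,-10,0,0,0,0],[-3,-1.4,-10,0,0,0,0],[-6,-2.8,-10,0,0,0,0],[-9,-4.3,-10,0,0,0,0],[-12,-5.7,-10,0,0,0,0],[-15,-7.1,-10,0,0,0,0],[-18,-8.6,-10,0,0,0,0],[-21,-10,-10,0,0,0,0],[-23.8,-11.4,-10,0,0,0,0],[-23.8,-11.4,-10,0,0,0,0],[-23.8,-11.4,-7,0,0,0,0],[-23.8,-11.4,-5,0,0,0,0],[-23.8,-11.4,-5,0,0,0,0],[-23.8,-11.4,-5,0,0,0,0],[-23.8,-11.4,-5,0,0,0,0]]]}}

```text
clock: 26.1
tool_pos: [0.4276, 0.2832, 0.0741]
orientation: [-180.0, -0.0, -0.7]
force: [0.7, 0.1, -1.4]
opening: 0.0612
gripper_force: 30.0
```

Run:
```python
from plant import *; from h import *; import pickle
d=pickle.load(open("a.pkl","rb"))
o=get_obs(); print(o["tool_pos"],o["orientation"],o["force"],o["opening"])
d["wq2"]=s=snapshot("wrist"); pickle.dump(d,open("a.pkl","wb")); print(s["origin"],s["attitude"])
cv2.imwrite("pics/q6.png",cv2.resize(np.ascontiguousarray(s["frame"][20:273,150:490,::-1]),(780,580),interpolation=cv2.INTER_CUBIC))
```

```text
[0.4276 0.2832 0.0741] [-179.99     -0.0325   -0.721 ] [ 0.7128  0.1352 -1.3799] 0.061158320274990664
[0.4935 0.283  0.2325] [165.8441  -0.0258 -90.7409]
```

View pics/q6.png

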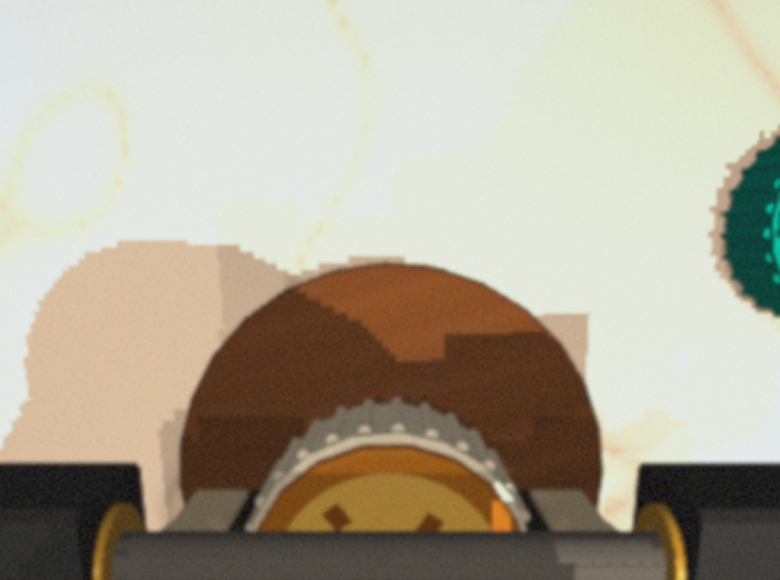

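The quiche is held over the round stand: disc top edge at crop (391,264), sides at x 181 and 601, quiche rim front at about (388,432).

Run:
```python
from h import *; import pickle
d=pickle.load(open("a.pkl","rb")); s=d["wq2"]; k=340/780
T=np.array([.4276,.2832])
w=walnut(s["frame"]); w=((lambda h:(h[...,0]<=16)&(h[...,1]>95)&(h[...,2]<175))(cv2.cvtColor(s["frame"],cv2.COLOR_RGB2HSV).astype(int))).astype(np.uint8); w[225:]=0
c=max(blobs(w,1500,9e4),key=cv2.contourArea).reshape(-1,2); h=cv2.convexHull(c).reshape(-1,2); h=h[h[:,1]<220]
P=plane(s,h,.04)[:,:2]
A=np.c_[2*P,np.ones(len(P))]; x=np.linalg.lstsq(A,(P**2).sum(1),rcond=None)[0]
print("disc centre-TCP",x[:2]-T,"r",np.sqrt(x[2]+x[0]**2+x[1]**2))
print("quiche front-TCP",plane(s,[np.array((388,432))*k+[150,20]],.1007)[0][:2]-T)
```

```text
disc centre-TCP [0.0011 0.    ] r 0.06346934372078973
quiche front-TCP [0.0315 0.0002]
```

Centred to within 1 mm. Lowering.

Call:
{"name": "play_rows", "arguments": {"commands": [[[0,0,1,0,0,0,0],[0,0,2,0,0,0,0],[0,0,2.6,0,0,0,0],[0,0,2.9,0,0,0,0],[0,0,3,0,0,0,0],[0,0,3,0,0,0,0],[0,0,3,0,0,0,0]]]}}

```text
clock: 26.73
tool_pos: [0.4267, 0.2823, 0.0432]
orientation: [179.9, 0.0, -0.7]
force: [-2.0, -2.1, 2.5]
opening: 0.0617
gripper_force: 30.0
```

Call:
{"name": "play_rows", "arguments": {"commands": [[[0,0,0,0,0,0,1],[0,0,0,0,0,0,1],[0,0,0,0,0,0,1],[0,0,0,0,0,0,1],[0,0,-3,0,0,0,1],[0,0,-6,0,0,0,1],[0,0,-10,0,0,0,1],[0,0,-14,0,0,0,1],[0,0,-18,0,0,0,1],[0,-4,-20,0,0,0,1],[-3,-8,-20,0,0,0,1],[-6,-12,-20,0,0,0,1],[-9,-16,-20,0,0,0,1],[-12,-20,-20,0,0,0,1],[-15,-24,-20,0,0,0,1],[-17,-28,-20,0,0,0,1],[-20,-32,-20,0,0,0,1],[-20,-32,-20,0,0,0,1],[-20,-32,-20,0,0,0,1],[-20,-32,-20,0,0,0,1]]]}}

```text
clock: 28.4
tool_pos: [0.2286, 0.6081, 0.2419]
orientation: [179.9, 0.0, -0.5]
force: [0.3, 0.1, -0.6]
opening: 0.0877
gripper_force: 0.0
```

Call:
{"name": "play_rows", "arguments": {"commands": [[[0,0,0,0,0,0,1],[0,0,0,0,0,0,1],[0,0,0,0,0,0,1],[0,0,0,0,0,0,1],[0,0,0,0,0,0,1],[0,0,0,0,0,0,1]]]}}

```text
clock: 28.9
tool_pos: [0.2316, 0.6049, 0.2437]
orientation: [-180.0, 0.0, -0.8]
force: [-0.1, 0.3, 0.3]
opening: 0.0876
gripper_force: 0.0
```

Run:
```python
from plant import *; from h import *
t=snapshot("top")["frame"]; s=snapshot("side")["frame"]
a=cv2.resize(np.ascontiguousarray(t[100:310,150:490,::-1]),(486,300)); b=cv2.resize(np.ascontiguousarray(s[110:360,200:410,::-1]),(252,300))
cv2.imwrite("pics/fin.png",np.hstack([a,b])); print(get_obs()["qvel"],get_obs()["tool_pos"])
```

```text
[ 0.165   0.1974  0.0906  0.0691 -0.0519 -0.0537] [0.2314 0.6051 0.2436]
```

View pics/fin.png

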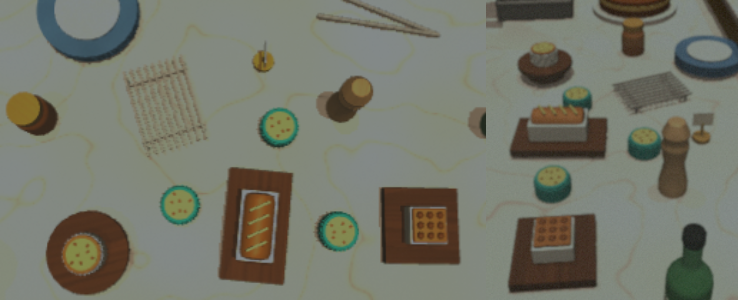

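The final views show each bake upright on its matching stand, the rack empty, and the mill, jar, ticket and turquoise look-alikes where they were.

```bash
python3 -c "
from plant import *
print(close_job())"
```

```text
the job is handed in; nothing more can be done
None
```

The job is handed in at about 29 s on the clock: the quiche is on the round stand, the square bake on the square stand and the loaf lengthwise on the oblong stand, the rack (used for the quiche on the way) is empty, and the mill, jar and ticket look undisturbed in the final views.

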